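# Clear the lamp viewer's stage and hold its sprung shutter open at the mark

### The job

Lift the canister by its arched handle off the stage of the lamp viewer and set it down upright, wholly on the round mat on the bench, without dropping it. Then pull the viewer's spring-return shutter out by its upright grip until the small black point on the shutter is level with the point of the index on the rail, and keep it there: the program finishes while the gripper is still holding the shutter at the mark. Do not shift the index, and leave the tip rack, bottle and beaker where they are.

Things in the scene. Friction and masses are not known exactly. Their poses are not given: they have to be found in the camera images.
- viewer: Lamp viewer fixed to the bench; x points from stage to housing, z up. Origin on the bench below the shutter grip's home place. Flat white stage: x -160 to 60 mm, y +-85 mm, top 30 mm above the bench. White housing with dark top window: x 60 to 200 mm, y +-100 mm, 100 mm high. Aluminium rail on the stage: x -100 to 60 mm, y 64 to 78 mm, top 52 mm above the bench.
- shutter: Steel slide, 32 mm wide, 8 mm thick, coming out of the housing, with an upright black grip near its outer end. It slides only along the viewer's x: pull to -x, travel 0 (home) to 95 mm. A spring draws it home: 4 N at home plus 0.8 N per 10 mm. Axes as the viewer. Origin: centre of the grip's foot, on the slide's top face, 65 mm above the bench, at home 60 mm from the housing.
- grip_top (a point): Centre of the top face of the shutter's upright black grip, 115 mm above the bench. The grip is a block 16 mm along the viewer's x, 34 mm along y, 50 mm high above the slide, free on all four sides once the canister is gone.
- shutter_tip (a point): Tip of the small black pointer (16 mm wide, narrowing to its tip) that sticks out 48 mm to +y from the grip's centre, level with it in x; on its top face, 65 mm above the bench; axes as the viewer.
- mark_tip (a point): The mark: tip of the index, a like pointer on a black block (16 mm along x, the tip at its middle) on the rail, pointing to -y; 65 mm above the bench, 51 mm to +y of the shutter's middle line, axes as the viewer. It stands 45 to 75 mm to -x of the shutter pointer's home place, stiff on the rail (25 N to shift). At the mark both tips have the same x and face each other, 3 mm apart.
- canister: Steel canister with lid and fixed arched black handle, 0.35 to 0.7 kg, on the stage in the shutter grip's way. Body 84 mm diameter (lid 86 mm), lid top 102 mm above its underside. Handle: a level bar 12 mm wide (canister's x), 12 mm high, 76 mm long (its y), centre 145 mm above the underside, on two posts 70 mm apart, 37 mm free below it. Origin: centre of its underside, z up.
- mat: Round light-grey mat, 150 mm diameter, 4 mm thick, fixed to the bench to the left or right of the viewer. Origin: centre of its underside, on the bench.
- tip_rack: Bystander: white pipette-tip box, 120 x 85 mm, 62 mm high, on the other side of the viewer from the mat. Origin: centre of its underside.
- bottle: Bystander: amber bottle, 64 mm diameter, 150 mm high, back left. Origin: centre of its underside.
- beaker: Bystander: white open beaker, 70 mm diameter, 95 mm high, back right. Origin: centre of its underside.
Not all that is in view belongs to the job. There is more than one size of the mat; the one meant has the size given above.

How it is judged:
By the outcome, as a careful person would: the job done as asked, in the order asked, and still so for the second after the job is handed in, while the arm keeps its last pose, push and grip.
It also fails if it takes over 56 s, if anything falls off the work surface, if the arm or the gripper's body presses on something with over 40 N, if the wrist force passes 120 N, or if a joint passes its speed limit or range.

### The arm

A 6-joint arm with a two-finger parallel gripper is mounted at the origin on the work surface. World frame = base frame: x ahead of the robot, y to its left, z up, the work surface at z = 0. Lengths are in m, angles in rad, forces in N, time in s.
With the tool pointing down it reaches from about 0.225 to 0.875 m from the base axis. Payload 3.4 kg.
Tool frame: the origin (TCP) lies on the centre line of the jaws, within the pads' length; the fingertips stand 14 mm ahead of it and the grasp point (between the pads) lies 5 mm behind it; z points along the fingers, y is the line along which they close (so a half turn about z gives the same grasp; the last joint's range is limited). The gripper opens to 85 mm and grips with 20 to 120 N. Pads are 22 mm wide; open, the fingers measure 114 mm over their backs; the gripper's body (76 mm by 85 mm) begins 54 mm behind the grasp point. The pads swing forward as they close: fully open they stand 13 mm farther back than shut.
Start: joints at [1.215, 0.276, 1.505, -0, 1.361, -0.121], TCP at [0.134, 0.559, 0.245] pointing down, gripper open.
Joint ranges: [-2.89, 2.89], [-0.75, 2.08], [0.22, 2.7], [-1.18, 4.32], [0.11, 2.71], [-2.7, 2.7]. Speed limits (rad/s): [2.57, 2.57, 3.14, 3.14, 3.14, 3.14].

### API

Orientations are given as a unit quaternion [w, x, y, z].
In Python, from rig import manip, eyes gives the robot as it stands.
- The arm moves only by the shell command python3 -m creep 'ROWS' [FORCE]. ROWS is JSON, a list of rows, each a list of 5 numbers: the opening, from 0 (shut) to 1 (fully open), then the shift along the tool's x, y, z normalised to -1 to 1, where 1 is 0.5 m, then the turn about the tool's z normalised to -1 to 1, where 1 is 360 degrees. In form: [[fingers, dx, dy, dz, spin], ...]. A call has 1 to 10 rows; each row is the pose to reach, as a shift and turn from the pose commanded when the call began, along the tool's axes at that moment, turning the shorter way round; what a row does not reach only later rows make up. A row lasts 1/10 s, in which the tool goes at most 50 mm and 8.59 degrees, less where a joint would pass 70% of its speed; a pose out of reach is approached as far as the arm can. A call with a number of a shift or a turn outside -1 to 1 is refused whole. A call with a gripper value outside its range is refused whole. The fingers move at their own pace and stop on an object; FORCE is the grip in N (left out, the last holds). Time passes only in rows, so rows that repeat a pose let the fingers close. It gives the time, the measured TCP pose, the force, the opening and the grip force at its end, in the units of the state.
- manip.get_state(): the state, without advancing time (a new reading comes with each control period).
- eyes.get_image(name): name is "scene" or "top" or "wrist"; returns a dict with "frame" (384x512x3 uint8, red, green, blue), "fx", "fy", "cx", "cy" (pixels), "R" (3x3) and "t" (3): a world point X has camera coordinates R X + t. Camera axes: x right, y down, z forward; pixel columns grow to the right and rows downward; lengths in m; the calibration is good to about 2 mm. The wrist camera is an equidistant fisheye: a pixel r from the principal point sees the ray r / f radians off the axis. A picture is of the moment at which its call begins. There is no depth.
- manip.sign_off(): hands the job in; it is judged then, once.
Trained networks look in the newest picture that a camera, given by its name, has taken for a name from the list of things; names that differ only in an ending like _2 or _b are one class to them, and where a whole thing is asked for, a point or a joint stands for the part that bears it (a point fixed in the world has none). Each returns a list of dicts, best first, with "confidence" (0 to 1); they miss things now and then, are a little off and sometimes report something else, mostly with a low value. They report only what shows in the picture. A call takes as long as a camera call. They do not tell look-alikes from the thing itself.
- eyes.regions_of(camera, label): "mask" (384x512 bool, what is visible of it) and "bbox" ([left, top, right, bottom] in pixels, round what is visible of it).
- eyes.place_of(camera, label): "centre" ([column, row] in pixels: a listed point, or the origin of a listed thing).
The state is a dict: "clock": time; "qpos": joint angles; "qd": joint speeds; "effort": joint torques, N m; "position": TCP position; "ee_rot": TCP orientation; "contact_force": force on the tool from outside, world axes, zero at the start; "moment": the same for the moment, N m; "width": finger opening in m; "gripper_force": force on a finger pad.
Only numpy, scipy, OpenCV 4.12 (cv2) and the standard library are available. Lean on these libraries where they do the work, as an engineer would, in place of code of your own. Each camera call takes 0.05 s, during which the arm holds its last target. There are 200 camera calls.

## Working session

There is one attempt and no reset: what is moved stays moved. The work goes in short steps, Python scripts to look and compute and a shell command to move; the robot and the scene stay as the last step left them, time stands still between calls to the robot, and variables do not carry over. Pictures are saved under pics/ and viewed, at most 12 in all, crops included, and the job is handed in when it is done.

```bash
mkdir -p pics; ls; cat > h.py <<'E'
import numpy as np, cv2
from rig import manip, eyes
def ray(im,px):
    px=np.array(px,float); R=np.array(im["R"]);t=np.array(im["t"])
    d=np.array([(px[0]-im["cx"])/im["fx"],(px[1]-im["cy"])/im["fy"],1.])
    return -R.T@t, R.T@d
def onz(im,px,z):
    o,d=ray(im,px); return o+d*(z-o[2])/d[2]
def proj(im,X):
    c=np.array(im["R"])@np.array(X)+np.array(im["t"]); return np.array([im["fx"]*c[0]/c[2]+im["cx"],im["fy"]*c[1]/c[2]+im["cy"]])
def tri(a,pa,b,pb):
    o1,d1=ray(a,pa);o2,d2=ray(b,pb)
    s=np.linalg.lstsq(np.c_[d1,-d2],o2-o1,rcond=None)[0]
    p,q=o1+d1*s[0],o2+d2*s[1]; return (p+q)/2,np.linalg.norm(p-q)
def save(fr,name): cv2.imwrite("pics/"+name,cv2.cvtColor(fr,cv2.COLOR_RGB2BGR))
E
cat > a.py <<'E'
from h import *
S=eyes.get_image("scene");T=eyes.get_image("top")
save(S["frame"],"s0.png");save(T["frame"],"t0.png")
Z=dict(viewer=0,shutter=.065,grip_top=.115,shutter_tip=.065,mark_tip=.065,canister=None,mat=0,tip_rack=0,bottle=0,beaker=0)
for n,z in Z.items():
    for c,im in(("scene",S),("top",T)):
        for r in eyes.place_of(c,n)[:3]:
            print(n,c,np.round(r["centre"]),round(r["confidence"],2),np.round(onz(im,r["centre"],.03 if z is None else z),3))
print(manip.get_state())
E
python3 a.py
```

```text
pics
viewer scene [236. 251.] 0.69 [ 0.594 -0.038  0.   ]
viewer top [278. 172.] 0.8 [ 0.593 -0.036  0.   ]
viewer top [276. 198.] 0.49 [ 0.501 -0.026  0.   ]
shutter scene [239. 239.] 0.93 [ 0.596 -0.028  0.065]
shutter top [279. 173.] 0.77 [ 0.578 -0.034  0.065]
grip_top scene [238. 225.] 0.6 [ 0.584 -0.022  0.115]
grip_top scene [364. 212.] 0.25 [0.732 0.277 0.115]
shutter_tip scene [254. 226.] 0.89 [0.583 0.026 0.065]
shutter_tip scene [360. 210.] 0.23 [0.707 0.303 0.065]
shutter_tip top [262. 169.] 0.6 [0.592 0.024 0.065]
mark_tip scene [244. 214.] 0.64 [0.537 0.025 0.065]
mark_tip scene [364. 212.] 0.55 [0.717 0.309 0.065]
mark_tip top [259. 189.] 0.52 [0.526 0.037 0.065]
canister scene [223. 218.] 0.92 [ 0.498 -0.024  0.03 ]
canister top [278. 200.] 0.77 [ 0.489 -0.033  0.03 ]
canister top [262. 189.] 0.29 [0.527 0.025 0.03 ]
canister top [357. 148.] 0.19 [ 0.67  -0.316  0.03 ]
mat scene [328. 122.] 0.94 [0.343 0.513 0.   ]
mat scene [312. 175.] 0.82 [0.501 0.311 0.   ]
mat scene [250. 136.] 0.7 [0.248 0.233 0.   ]
mat top [205. 269.] 0.9 [0.252 0.228 0.   ]
mat top [127. 245.
[... 408 characters left out ...]
 [0.594 0.022 0.   ]
{'clock': 1.1, 'qpos': array([ 1.21499982e+00,  2.75911678e-01,  1.50490065e+00, -5.70426119e-05,
        1.36071567e+00, -1.20986277e-01]), 'qd': array([ 0.0006596 ,  0.00057226,  0.00174734,  0.00047094, -0.00097841,
        0.00057666]), 'effort': array([ 4.45015185e-04, -4.16665649e+01, -2.46105069e+01, -3.59009218e-04,
       -2.30384364e-05,  1.39048905e-05]), 'position': array([0.13380397, 0.55924041, 0.24532109]), 'ee_rot': array([3.47394628e-05, 1.17129678e-01, 9.93116628e-01, 2.48266791e-05]), 'contact_force': array([0.10758594, 0.7024488 , 1.2528483 ]), 'moment': array([ 0.04170163,  0.00779209, -0.02070006]), 'gripper_force': 0.0, 'width': 0.0854539023725993}
```

```bash
python3 - <<'E'
from h import *
T=eyes.get_image("top");S=eyes.get_image("scene")
a=np.vstack([cv2.resize(T["frame"][100:340,80:420],(800,565),interpolation=cv2.INTER_CUBIC)]);save(a,"t1.png")
save(cv2.resize(S["frame"][60:360,80:480],(800,600),interpolation=cv2.INTER_CUBIC),"s1.png")
for c,im in(("top",T),("scene",S)):
  for r in eyes.regions_of(c,"mat"):
    p=np.argwhere(r["mask"])[:,::-1]
    X=np.array([onz(im,q,.004)[:2] for q in p]); 
    (cx,cy),rad=cv2.minEnclosingCircle(X.astype(np.float32))
    hull=cv2.convexHull(X.astype(np.float32)); print(c,r["bbox"],round(r["confidence"],2),np.round([cx,cy,2*rad],4),"area-diam",np.round(np.sqrt(4/np.pi*cv2.contourArea(hull)),4),im["frame"][r["mask"]].mean(0).round())
E
```

```text
top [173.5, 239.6, 229.9, 297.1] 0.94 [0.256  0.2306 0.2043] area-diam 0.1997 [239. 234. 218.]
top [97.4, 216.1, 156.0, 270.3] 0.92 [0.3535 0.5039 0.2013] area-diam 0.1965 [239. 233. 214.]
top [159.3, 180.8, 203.6, 221.1] 0.57 [0.4947 0.3096 0.1527] area-diam 0.1488 [241. 236. 220.]
scene [287.6, 155.4, 332.3, 194.1] 0.9 [0.4971 0.3092 0.1526] area-diam 0.1484 [223. 214. 196.]
scene [223.8, 119.9, 279.6, 159.4] 0.89 [0.257  0.2294 0.2074] area-diam 0.2007 [222. 212. 195.]
scene [301.0, 106.5, 358.4, 144.3] 0.57 [0.3532 0.5028 0.2006] area-diam 0.1942 [226. 216. 198.]
```

View pics/t1.png

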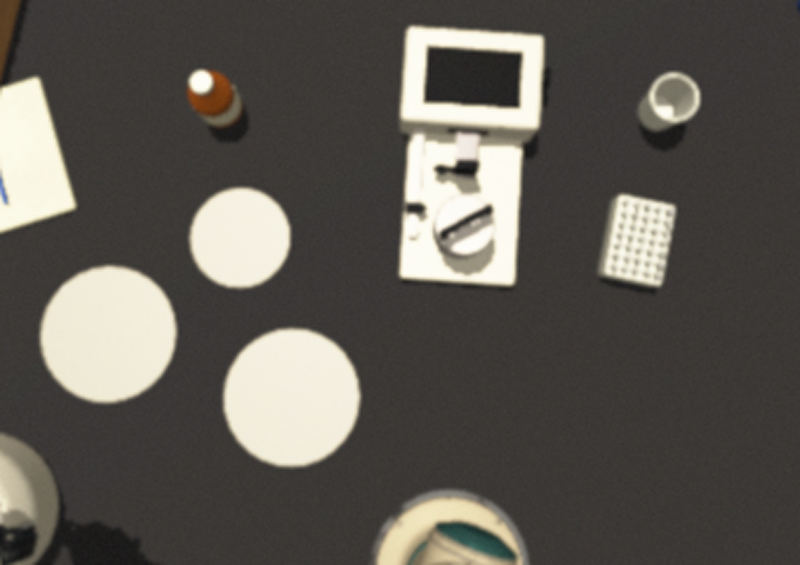

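View pics/s1.png

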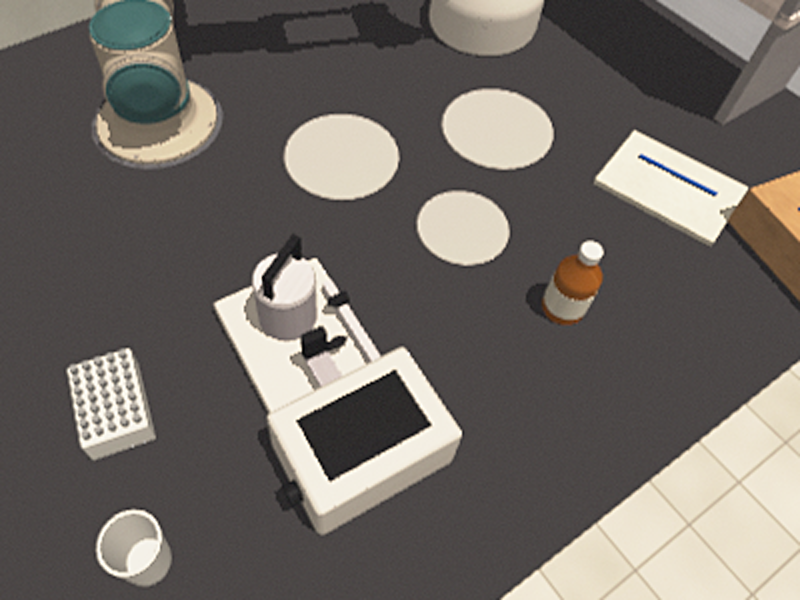

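The mat candidates in the top picture are (127,245) with Ø≈0.20 m, (205,269) with Ø≈0.20 m and (181,201) with Ø≈0.15 m. Only the one at (181,201), which is at world (0.496, 0.309), has the 150 mm given. I'll confirm it in an enlarged crop together with the viewer.

```bash
python3 - <<'E'
from h import *
T=eyes.get_image("top");S=eyes.get_image("scene")
f=T["frame"];save(cv2.resize(f[140:228,155:315],(800,440),interpolation=cv2.INTER_CUBIC),"t2.png")
# stage edge: white threshold sub-window
g=cv2.cvtColor(f,cv2.COLOR_RGB2GRAY).astype(float)
def edge(pts,axis):
    out=[]
    for a,(lo,hi) in pts:
        l=g[lo:hi,a] if axis=='v' else g[a,lo:hi]
        th=140; i=[k for k in range(len(l)-1) if (l[k]-th)*(l[k+1]-th)<0]
        if i: k=i[-1] if axis=='v' else i[0]; s=lo+k+(th-l[k])/(l[k+1]-l[k]); out.append((a,s) if axis=='v' else (s,a))
    return np.array([onz(T,p,.03)[:2] for p in out])
fit=lambda P:cv2.fitLine(P.astype(np.float32),cv2.DIST_HUBER,0,.01,.01).ravel()
b=edge([(c,(205,230)) for c in range(254,296)],'v'); l=edge([(r,(235,262)) for r in range(165,214)],'h')
for n,P in(("bottom",b),("left",l)):
    v=fit(P); print(n,len(P),v.round(4),np.degrees(np.arctan2(v[1],v[0])).round(2))
for c,im in(("top",T),("scene",S)):
    u=im["frame"]; d=(u.max(2)<75).astype(np.uint8)
    ctr=proj(im,[.493,-.031,.175]); print(c,"handle proj",ctr.round(1))
    x,y=ctr.astype(int); W=22; sub=d[y-W:y+W,x-W:x+W]
    n,lab,st,cen=cv2.connectedComponentsWithStats(sub)
    for k in range(1,n):
        if st[k,4]<12: continue
        q=np.argwhere(lab==k)[:,::-1]+[x-W,y-W]
        P=np.array([onz(im,p,.178)[:2] for p in q]); r=cv2.minAreaRect(P.astype(np.float32)); v=fit(P)
        print(st[k],"c",np.round(r[0],4),"size",np.round(r[1],4),"dir",np.degrees(np.arctan2(v[1],v[0])).round(1),(cen[k]+[x-W,y-W]).round(1))
E
```

```text
bottom 41 [ 0.0801  0.9968  0.4215 -0.0198] 85.4
left 49 [ 0.9967 -0.0815  0.5245  0.0634] -4.67
top handle proj [281.3 194.5]
[ 7  0 16  3 30] c [ 0.5606 -0.0076] size [0.0469 0.0063] dir 84.7 [275.  172.6]
[41  1  3 43 78] c [ 0.494 -0.092] size [0.0062 0.1316] dir -3.0 [301.4 198.6]
[ 9 16 21 13 39] c [ 0.4947 -0.0194] size [0.0069 0.0713] dir -62.2 [277.6 193.7]
scene handle proj [215.8 189.1]
[33  0  6  6 16] c [0.4589 0.0277] size [0.0131 0.0167] dir -61.6 [228.8 169.8]
[  0   9  44  34 312] c [ 0.5016 -0.0431] size [0.0694 0.1234] dir -73.9 [217.4 191.2]
[ 3 25  8  7 14] c [ 0.4895 -0.0746] size [0.0175 0.0171] dir -58.5 [200.1 194.7]
```

View pics/t2.png

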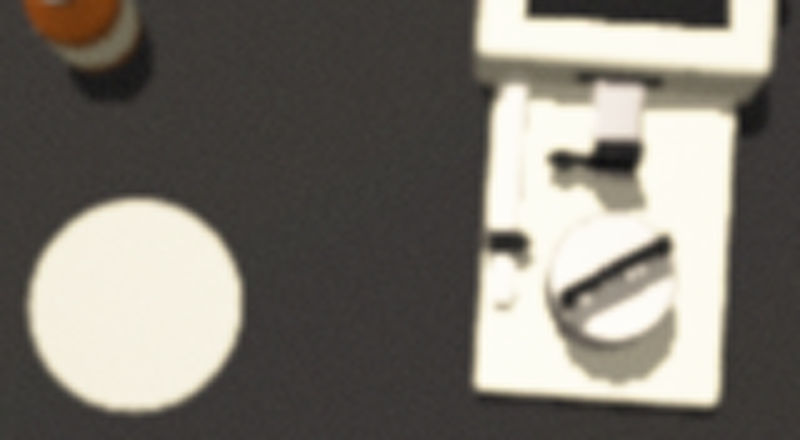

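The enlarged crop shows the 150 mm mat alone at about (182,201). The handle runs from (268,200) to (288.6,188.6), and the index block is at about (257,188). The viewer yaw is about -4.65°. I'll move above the canister.

```bash
cat >> h.py <<'E'
from scipy.spatial.transform import Rotation as Ro
def Rt(st): w,x,y,z=st["ee_rot"]; return Ro.from_quat([x,y,z,w]).as_matrix()
def go(x,y,z,yaw):
    """normalised row for TCP target, yaw=deg of tool y in world (mod 180)"""
    st=manip.get_state();R=Rt(st);d=R.T@(np.array([x,y,z])-st["position"])/.5
    cur=np.degrees(np.arctan2(R[1,1],R[0,1])); dy=(yaw-cur+90)%180-90
    print("row",d.round(4),"spin",round(-dy/360,4),"| pos",st["position"].round(4),"yaw",cur.round(2),"tilt",np.degrees(np.arccos(-R[2,2])).round(2),"F",st["contact_force"].round(1),"w",round(st["width"],4),"gf",round(st["gripper_force"],1),"t",st["clock"])
def wray(im,px):
    R=np.array(im["R"]);t=np.array(im["t"]);d=np.array([(px[0]-im["cx"]),(px[1]-im["cy"])],float);r=np.hypot(*d)+1e-9;th=r/im["fx"]
    v=np.array([*(np.sin(th)*d/r),np.cos(th)]); return -R.T@t,R.T@v
def wonz(im,px,z): o,d=wray(im,px); return o+d*(z-o[2])/d[2]
E
python3 -m creep '[[1,-0.972,-0.97,-0.15,0.135],[1,-0.972,-0.97,-0.15,0.135],[1,-0.972,-0.97,-0.15,0.135],[1,-0.972,-0.97,-0.15,0.135],[1,-0.972,-0.97,-0.15,0.135],[1,-0.972,-0.97,-0.15,0.135],[1,-0.972,-0.97,-0.15,0.135],[1,-0.972,-0.97,-0.15,0.135],[1,-0.972,-0.97,-0.15,0.135],[1,-0.972,-0.97,-0.15,0.135]]' 60
python3 -c "
from h import *
go(.493,-.025,.32,27.8)"
```

```text
clock: 2.4
position: [0.3949, 0.1341, 0.3002]
ee_rot: [0.0, 0.515, 0.857, 0.001]
contact_force: [0.7, 0.6, 0.5]
width: 0.0855
gripper_force: 0.0
row [-0.373   0.0243 -0.0395] spin 0.0004 | pos [0.3949 0.1341 0.3002] yaw 27.94 tilt 0.08 F [0.7 0.6 0.5] w 0.0855 gf 0.0 t 2.4
```

```bash
python3 -m creep '[[1,-0.373,0.024,-0.04,0],[1,-0.373,0.024,-0.04,0],[1,-0.373,0.024,-0.04,0],[1,-0.373,0.024,-0.04,0],[1,-0.373,0.024,-0.04,0],[1,-0.373,0.024,-0.04,0],[1,-0.373,0.024,-0.04,0]]' 60
python3 - <<'E'
from h import *
W=eyes.get_image("wrist");save(cv2.resize(W["frame"],(800,600)),"w1.png")
print(W["fx"],W["cx"],W["cy"],np.array(W["R"]).round(2).tolist(),(-np.array(W["R"]).T@W["t"]).round(3))
go(.493,-.025,.32,27.8)
for n,z in dict(canister=.03,grip_top=.115,shutter_tip=.065,mark_tip=.065,viewer=0).items():
    for r in eyes.place_of("wrist",n)[:3]: print(n,np.round(r["centre"],1),round(r["confidence"],2),wonz(W,r["centre"],z).round(4))
E
```

```text
clock: 3.1
position: [0.4915, -0.0223, 0.3194]
ee_rot: [-0.001, 0.515, 0.857, 0.0]
contact_force: [-0.4, 0.1, 0.5]
width: 0.0853
gripper_force: 0.0
297.3186396354542 258.1002756796096 195.8265662356878 [[0.88, 0.47, -0.0], [0.44, -0.83, 0.33], [0.15, -0.29, -0.94]] [0.452 0.052 0.449]
row [-0.0067  0.     -0.0009] spin 0.0006 | pos [ 0.4914 -0.022   0.3195] yaw 28.02 tilt 0.05 F [-0.7  0.2 -0.3] w 0.0856 gf 0.0 t 3.15
canister [264.5 159.6] 0.68 [ 0.5018 -0.0237  0.03  ]
canister [459.8  33.3] 0.23 [0.6766 0.3214 0.03  ]
grip_top [324.2 210.3] 0.65 [ 0.5864 -0.0291  0.115 ]
grip_top [185.2 274.3] 0.22 [ 0.471  -0.1986  0.115 ]
shutter_tip [333.5 173. ] 0.82 [0.5891 0.0113 0.065 ]
mark_tip [300.5 138.8] 0.67 [0.5257 0.0295 0.065 ]
mark_tip [262.4 158.9] 0.66 [ 0.4947 -0.0179  0.065 ]
viewer [307.  181.7] 0.83 [ 0.5817 -0.0285  0.    ]
```

View pics/w1.png

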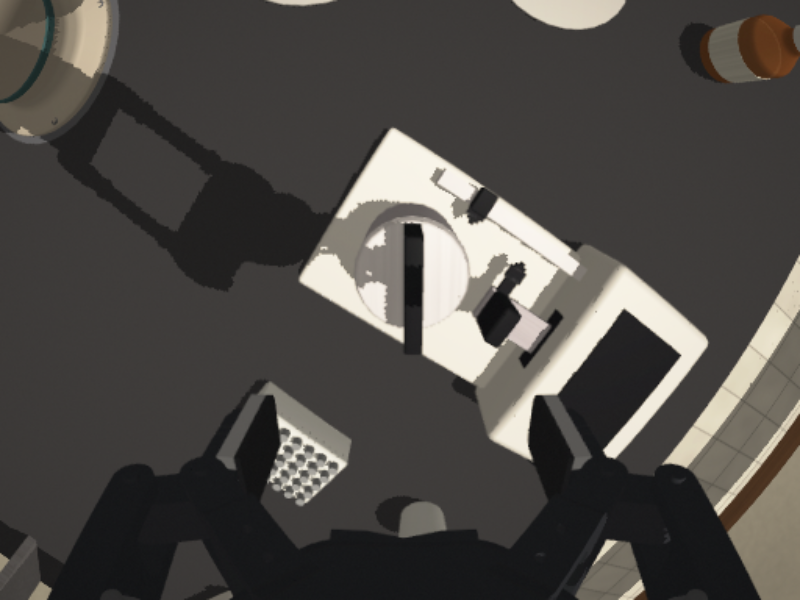

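The wrist view shows the handle upright in the picture, with its top face from about (413,238) to (413,354). The fingers stand left and right of it. The index block is at (482,204) and the shutter pointer tip at about (518,265). I'll measure the handle and the tips.

```bash
python3 - <<'E'
from h import *
W=eyes.get_image("wrist");f=W["frame"]
d=(f.max(2)<70).astype(np.uint8); s=1/1.5625
print("row scan handle col 264:",[int(f[r,264].max()) for r in range(138,232,3)])
for a in [(413,224),(413,238),(413,354)]:
    print(a,wonz(W,np.array(a)*s,.181).round(4))
l=[];
for r in range(160,222,6):
    c=[k for k in range(250,280) if d[r,k]]; l.append((c[0],c[-1]))
P=[wonz(W,((a+b)/2,r),.181) for (a,b),r in zip(l,range(160,222,6))]; P=np.array(P)
print(l); print(P.round(4).tolist()); v=np.polyfit(P[:,0],P[:,1],1); print("dir",np.degrees(np.arctan(v[0])))
save(cv2.resize(f[105:205,260:380],(720,600),interpolation=cv2.INTER_CUBIC),"w2.png")
E
```

```text
row scan handle col 264: [151, 232, 16, 15, 20, 40, 40, 39, 39, 40, 40, 18, 18, 20, 18, 20, 18, 19, 17, 32, 38, 38, 37, 36, 36, 37, 36, 35, 35, 31, 64, 64]
(413, 224) [0.4771 0.0165 0.181 ]
(413, 238) [0.4811 0.0091 0.181 ]
(413, 354) [ 0.5166 -0.0564  0.181 ]
[(258, 269), (258, 269), (258, 269), (258, 269), (258, 269), (258, 269), (258, 269), (258, 269), (258, 268), (258, 268), (250, 268)]
[[0.4838, 0.0024, 0.181], [0.4865, -0.0026, 0.181], [0.4893, -0.0077, 0.181], [0.492, -0.0128, 0.181], [0.4948, -0.0179, 0.181], [0.4976, -0.0232, 0.181], [0.5005, -0.0285, 0.181], [0.5034, -0.0339, 0.181], [0.5059, -0.0396, 0.181], [0.5089, -0.0451, 0.181], [0.5085, -0.0526, 0.181]]
dir -63.55870647009349
```

View pics/w2.png

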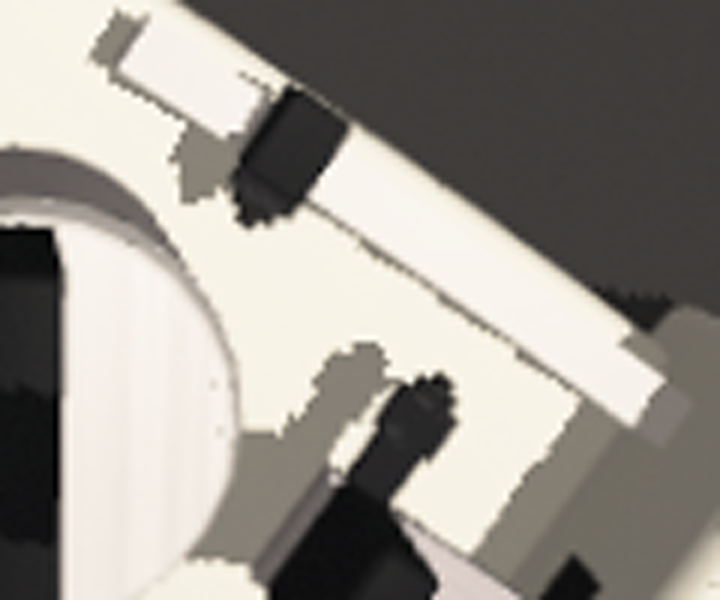

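```bash
python3 -c "
from h import *
go(.499,-.024,.170,28.2)"
```

```text
row [-0.0091  0.0109  0.2995] spin -0.0005 | pos [ 0.492  -0.0225  0.3198] yaw 28.01 tilt 0.02 F [-0.7 -0.1  0.2] w 0.0853 gf 0.0 t 3.45
```

```bash
python3 -m creep '[[1,-0.009,0.011,0.08,0],[1,-0.009,0.011,0.15,0],[1,-0.009,0.011,0.21,0],[1,-0.009,0.011,0.26,0],[1,-0.009,0.011,0.3,0],[1,-0.009,0.011,0.3,0],[0,-0.009,0.011,0.3,0],[0,-0.009,0.011,0.3,0],[0,-0.009,0.011,0.3,0],[0,-0.009,0.011,0.3,0]]' 100
python3 -m creep '[[0,0,0,0,0],[0,0,0,0,0],[0,0,0,0,0],[0,0,0,0,0]]' 100
python3 -c "
from h import *
go(.499,-.024,.170,28.2)
W=eyes.get_image('wrist');save(W['frame'],'w3.png')"
```

```text
clock: 4.45
position: [0.4998, -0.0247, 0.1706]
ee_rot: [0.001, 0.515, 0.857, 0.0]
contact_force: [-1.1, 0.9, -0.1]
width: 0.0284
gripper_force: 0.0
clock: 4.85
position: [0.4994, -0.0248, 0.1704]
ee_rot: [0.0, 0.515, 0.857, 0.0]
contact_force: [-0.8, -1.0, 6.4]
width: 0.0098
gripper_force: 97.8
row [0.0018 0.0001 0.0008] spin -0.0007 | pos [ 0.4994 -0.0248  0.1704] yaw 27.95 tilt 0.05 F [-0.8 -1.   6.4] w 0.0098 gf 97.8 t 4.85
```

View pics/w3.png

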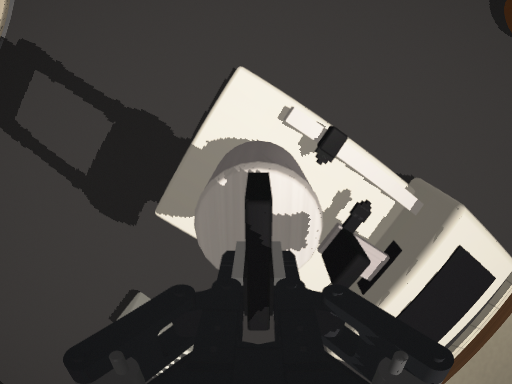

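The bar is held between the pads. I'll lift straight up.

```bash
python3 -m creep '[[0,0,0,-0.01,0],[0,0,0,-0.03,0],[0,0,0,-0.06,0],[0,0,0,-0.09,0],[0,0,0,-0.12,0],[0,0,0,-0.15,0],[0,0,0,-0.18,0],[0,0,0,-0.19,0],[0,0,0,-0.2,0],[0,0,0,-0.2,0]]' 100
python3 -c "
from h import *
go(.496,.310,.270,28.2)"
```

```text
clock: 5.9
position: [0.4992, -0.0245, 0.2697]
ee_rot: [0.0, 0.515, 0.857, 0.0]
contact_force: [-0.3, 0.5, -3.0]
width: 0.01
gripper_force: 97.7
row [ 0.5941  0.3079 -0.0006] spin -0.0007 | pos [ 0.4992 -0.0245  0.2697] yaw 27.95 tilt 0.01 F [-0.3  0.5 -3. ] w 0.01 gf 97.7 t 5.9
```

```bash
python3 -m creep '[[0,0.02,0.01,0,0],[0,0.06,0.03,0,0],[0,0.11,0.057,0,0],[0,0.17,0.088,0,0],[0,0.23,0.119,0,0],[0,0.29,0.15,0,0],[0,0.35,0.181,0,0],[0,0.41,0.212,0,0],[0,0.46,0.238,0,0],[0,0.5,0.259,0,0]]' 100
python3 -m creep '[[0,0.03,0.016,0,0],[0,0.06,0.031,0,0],[0,0.08,0.041,0,0],[0,0.09,0.047,0,0],[0,0.094,0.049,0,0],[0,0.094,0.049,0,0],[0,0.094,0.049,0,0]]' 100
python3 - <<'E'
from h import *
go(.496,.310,.145,28.2)
T=eyes.get_image("top");S=eyes.get_image("scene");
save(cv2.resize(S["frame"][80:260,200:440],(800,600),interpolation=cv2.INTER_CUBIC),"s2.png")
for c,im in(("top",T),("scene",S)):
    for r in eyes.place_of(c,"canister")[:2]: print(c,np.round(r["centre"]),round(r["confidence"],2),onz(im,r["centre"],.128).round(3))
E
```

```text
clock: 6.9
position: [0.4953, 0.2596, 0.2686]
ee_rot: [-0.001, 0.515, 0.857, -0.0]
contact_force: [0.8, -0.6, -5.0]
width: 0.0103
gripper_force: 97.7
clock: 7.6
position: [0.4962, 0.3092, 0.2697]
ee_rot: [0.0, 0.516, 0.857, -0.0]
contact_force: [-0.5, -0.4, -3.4]
width: 0.0103
gripper_force: 97.7
row [0.0017 0.0005 0.2493] spin -0.0008 | pos [0.4962 0.3092 0.2697] yaw 27.9 tilt 0.03 F [-0.5 -0.4 -3.4] w 0.0103 gf 97.7 t 7.6
top [176. 200.] 0.69 [0.483 0.307 0.128]
scene [317. 145.] 0.86 [0.49  0.314 0.128]
```

View pics/s2.png

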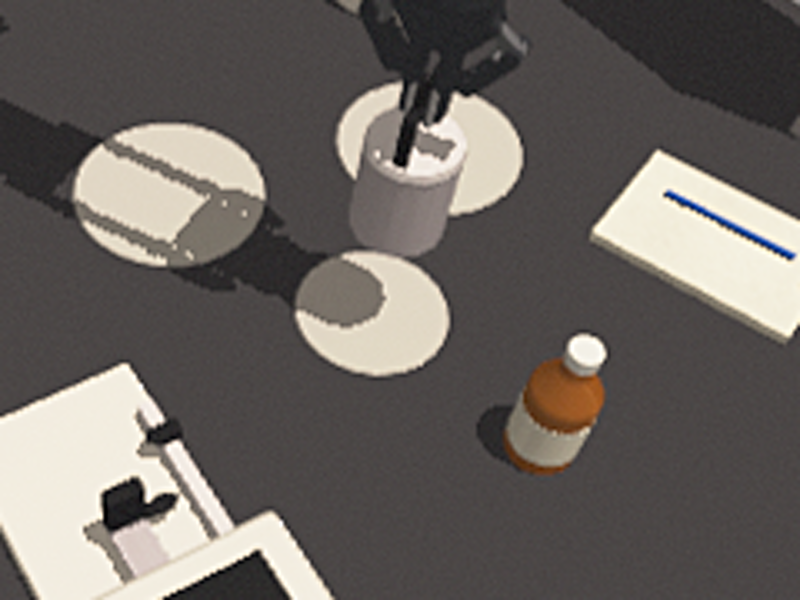

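The canister hangs upright at about (405,200) in the crop, above the small mat at (373,313). The grasp is good, so I'll lower it gently.

```bash
python3 -m creep '[[0,0,0,0.03,0],[0,0,0,0.07,0],[0,0,0,0.11,0],[0,0,0,0.15,0],[0,0,0,0.18,0],[0,0,0,0.21,0],[0,0,0,0.225,0],[0,0,0,0.235,0],[0,0,0,0.24,0],[0,0,0,0.244,0]]' 100
python3 -m creep '[[0,0,0,0.001,0],[0,0,0,0.002,0],[0,0,0,0.003,0],[0,0,0,0.004,0],[0,0,0,0.005,0],[0,0,0,0.006,0],[0,0,0,0.0065,0],[0,0,0,0.0065,0]]' 100
```

```text
clock: 8.8
position: [0.4965, 0.3101, 0.1481]
ee_rot: [0.0, 0.515, 0.857, 0.001]
contact_force: [0.3, -0.7, -3.9]
width: 0.01
gripper_force: 97.6
clock: 9.6
position: [0.4961, 0.3099, 0.1445]
ee_rot: [0.0, 0.515, 0.857, 0.0]
contact_force: [-0.1, -0.7, -3.0]
width: 0.0102
gripper_force: 97.8
```

```bash
python3 -m creep '[[0,0,0,0.001,0],[0,0,0,0.002,0],[0,0,0,0.003,0],[0,0,0,0.003,0],[0,0,0,0.003,0]]' 100
```

```text
clock: 10.1
position: [0.4963, 0.31, 0.1445]
ee_rot: [0.0, 0.515, 0.857, 0.001]
contact_force: [-2.1, -1.7, 6.3]
width: 0.0102
gripper_force: 99.2
```

Contact is felt (+6 N, z stopped where expected). I'll release and rise.

```bash
python3 -m creep '[[1,0,0,0,0],[1,0,0,0,0],[1,0,0,0,0],[1,0,0,0,0],[1,0,0,0,0],[1,0,0,0,0],[1,0,0,0,0],[1,0,0,-0.02,0],[1,0,0,-0.06,0],[1,0,0,-0.12,0]]' 100
python3 -m creep '[[1,0,0,-0.08,0],[1,0,0,-0.16,0],[1,0,0,-0.24,0],[1,0,0,-0.24,0]]' 100
python3 - <<'E'
from h import *
T=eyes.get_image("top");S=eyes.get_image("scene")
for c,im in(("top",T),("scene",S)):
    for r in eyes.place_of(c,"canister")[:2]: print(c,np.round(r["centre"]),round(r["confidence"],2),onz(im,r["centre"],.004).round(3))
save(S["frame"],"s3.png")
go(.505,-.021,.27,85.35+90)
E
```

```text
clock: 11.1
position: [0.4952, 0.3095, 0.2026]
ee_rot: [-0.001, 0.515, 0.857, -0.001]
contact_force: [0.9, 0.6, 0.3]
width: 0.0852
gripper_force: 0.0
clock: 11.5
position: [0.4985, 0.3112, 0.3304]
ee_rot: [0.004, 0.515, 0.857, 0.006]
contact_force: [0.5, -0.4, 0.2]
width: 0.085
gripper_force: 0.0
top [184. 198.] 0.9 [0.503 0.303 0.004]
top [260. 188.] 0.16 [0.534 0.03  0.004]
scene [310. 170.] 0.71 [0.486 0.315 0.004]
row [-0.5931 -0.2929  0.1045] spin 0.0905 | pos [0.4955 0.3096 0.322 ] yaw 27.95 tilt 0.11 F [-0.3 -0.1 -0.6] w 0.0856 gf 0.0 t 11.7
```

View pics/s3.png

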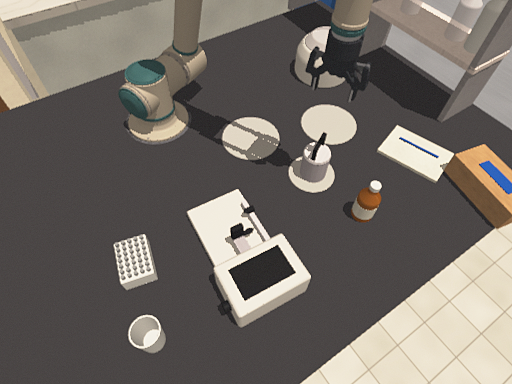

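The canister stands upright on the small mat at about (313,165). I'll move over the shutter grip.

```bash
python3 -c "
from h import *
go(.582,-.027,.24,-4.65)"

```

```text
row [-0.6759 -0.1623  0.1642] spin 0.0905 | pos [0.4955 0.3096 0.322 ] yaw 27.95 tilt 0.11 F [-0.3 -0.1 -0.6] w 0.0856 gf 0.0 t 11.7
```

```bash
python3 -m creep '[[0.5,-0.676,-0.162,0.164,0.0905],[0.5,-0.676,-0.162,0.164,0.0905],[0.5,-0.676,-0.162,0.164,0.0905],[0.5,-0.676,-0.162,0.164,0.0905],[0.5,-0.676,-0.162,0.164,0.0905],[0.5,-0.676,-0.162,0.164,0.0905],[0.5,-0.676,-0.162,0.164,0.0905],[0.5,-0.676,-0.162,0.164,0.0905],[0.5,-0.676,-0.162,0.164,0.0905],[0.5,-0.676,-0.162,0.164,0.0905]]' 80
python3 - <<'E'
from h import *
go(.582,-.027,.24,-4.65)
W=eyes.get_image("wrist");save(cv2.resize(W["frame"][80:380,60:460],(800,600),interpolation=cv2.INTER_CUBIC),"w4.png")
O=np.array([.5815,-.0266]);a=np.radians(-4.65);ex=np.array([np.cos(a),np.sin(a)]);ey=np.array([-ex[1],ex[0]])
for n,z in dict(grip_top=.115,shutter_tip=.065,mark_tip=.065,shutter=.065,viewer=0).items():
    for r in eyes.place_of("wrist",n)[:2]:
        p=wonz(W,r["centre"],z);q=p[:2]-O; print(n,np.round(r["centre"],1),round(r["confidence"],2),p.round(4),"viewer",(q@ex).round(4),(q@ey).round(4))
E
```

```text
clock: 12.7
position: [0.5823, -0.0256, 0.2401]
ee_rot: [-0.001, 0.735, 0.678, -0.0]
contact_force: [-0.3, 0.6, 0.5]
width: 0.0428
gripper_force: 0.0
row [-0.0028 -0.0003  0.0002] spin 0.0001 | pos [ 0.5823 -0.0256  0.2401] yaw -4.63 tilt 0.14 F [-0.3  0.6  0.5] w 0.0428 gf 0.0 t 12.7
grip_top [259.3 196.3] 0.88 [ 0.5827 -0.0306  0.115 ] viewer 0.0016 -0.0039
shutter_tip [259.4 138.7] 0.81 [0.5865 0.0145 0.065 ] viewer 0.0017 0.0414
mark_tip [201.8 133.2] 0.72 [0.5275 0.0258 0.065 ] viewer -0.058 0.0479
shutter [258.7 179.4] 0.92 [ 0.5823 -0.029   0.065 ] viewer 0.001 -0.0023
viewer [258.  168.9] 0.96 [ 0.581  -0.0335  0.    ] viewer 0.0001 -0.0069
```

View pics/w4.png

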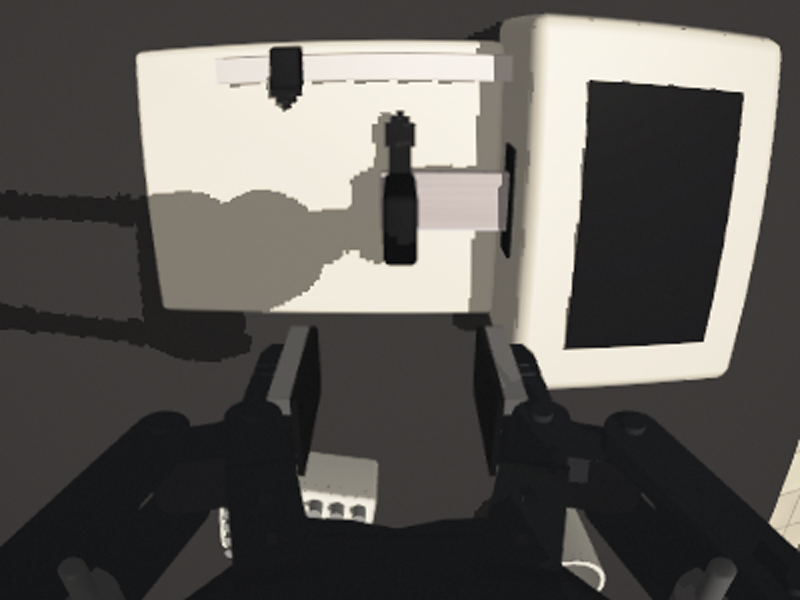

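The shutter pointer tip is at crop (400,112), the index tip at (287,108), and the grip top between rows 205 and 265 of column 400. The grip is centred between the jaws. I'll descend and close gently.

```bash
python3 -m creep '[[0.5,-0.007,0.001,0.06,0],[0.5,-0.007,0.001,0.12,0],[0.5,-0.007,0.001,0.18,0],[0.5,-0.007,0.001,0.23,0],[0.5,-0.007,0.001,0.27,0],[0.5,-0.007,0.001,0.29,0],[0.5,-0.007,0.001,0.304,0],[0.5,-0.007,0.001,0.304,0],[0,-0.007,0.001,0.304,0],[0,-0.007,0.001,0.304,0]]' 80
python3 -m creep '[[0,0,0,0,0],[0,0,0,0,0],[0,0,0,0,0],[0,0,0,0,0],[0,0,0,0,0]]' 80
cat > m.py <<'E'
from h import *
import sys
go(.583,-.029,.088,-4.65)
W=eyes.get_image("wrist")
a=np.radians(-4.65);ex=np.array([np.cos(a),np.sin(a)]);ey=np.array([-ex[1],ex[0]]);O=np.array([.5815,-.0266])
P={}
for n in("shutter_tip","mark_tip"):
    for r in eyes.place_of("wrist",n)[:2]:
        q=wonz(W,r["centre"],.065)[:2]-O; P.setdefault(n,(q@ex)); print(n,np.round(r["centre"],1),round(r["confidence"],2),(q@ex).round(4),(q@ey).round(4))
if len(P)==2: print("mark-shutter",P["mark_tip"]-P["shutter_tip"])
if len(sys.argv)>1:
    x=[int(v) for v in sys.argv[2:6]]; save(cv2.resize(W["frame"][x[1]:x[3],x[0]:x[2]],(800,600),interpolation=cv2.INTER_NEAREST),sys.argv[1])
E
python3 m.py
```

```text
clock: 14.0
position: [0.583, -0.0301, 0.09]
ee_rot: [0.0, 0.735, 0.678, 0.0]
contact_force: [-0.3, -0.7, 21.3]
width: 0.0155
gripper_force: 77.7
clock: 14.5
position: [0.5832, -0.0301, 0.0901]
ee_rot: [0.0, 0.735, 0.678, 0.0]
contact_force: [-2.5, 0.2, 6.1]
width: 0.0151
gripper_force: 79.7
row [ 0.0022 -0.0005  0.0042] spin 0.0001 | pos [ 0.5832 -0.0301  0.0901] yaw -4.63 tilt 0.05 F [-2.5  0.2  6.1] w 0.0151 gf 79.7 t 14.5
shutter_tip [261.5 168.3] 0.59 0.0038 0.0424
mark_tip [150.6 160.7] 0.59 -0.0577 0.0474
mark-shutter -0.06142564627946073
```

The grip is held (width 15 mm). I'll pull 50 mm.

```bash
python3 -m creep '[[0,0,-0.01,0,0],[0,0,-0.02,0,0],[0,0,-0.035,0,0],[0,0,-0.05,0,0],[0,0,-0.065,0,0],[0,0,-0.08,0,0],[0,0,-0.09,0,0],[0,0,-0.1,0,0],[0,0,-0.1,0,0],[0,0,-0.1,0,0]]' 100
python3 m.py w5.png 180 120 300 210
```

```text
clock: 15.65
position: [0.5368, -0.0264, 0.0902]
ee_rot: [0.003, 0.735, 0.678, 0.003]
contact_force: [7.6, 0.8, 1.8]
width: 0.0151
gripper_force: 97.9
row [0.0023 0.0926 0.0051] spin -0.0 | pos [ 0.5368 -0.0264  0.0902] yaw -4.65 tilt 0.46 F [7.6 0.8 1.8] w 0.0151 gf 97.9 t 15.65
shutter_tip [261.3 166.5] 0.81 -0.0427 0.0433
mark_tip [233.1 156. ] 0.84 -0.0576 0.0491
mark_tip [258.  243.5] 0.46 -0.0444 -0.003
mark-shutter -0.014961651047735766
```

View pics/w5.png

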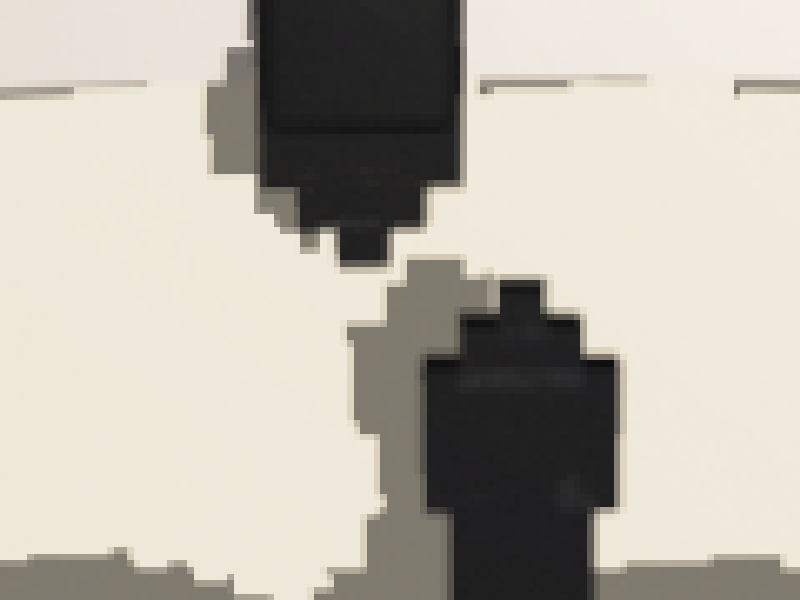

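The tips face each other: index tip at crop (363,266), shutter tip at (522,280). With the pointer 16 mm ≈ 198 px wide, about 12.9 mm remains.

```bash
python3 -m creep '[[0,0,-0.008,0,0],[0,0,-0.016,0,0],[0,0,-0.022,0,0],[0,0,-0.025,0,0],[0,0,-0.025,0,0],[0,0,-0.025,0,0]]' 100
cat > e.py <<'E'
from h import *
go(.523,-.025,.0905,-4.65)
c=[]
for k in range(3):
    W=eyes.get_image("wrist"); g=255-cv2.cvtColor(W["frame"],cv2.COLOR_RGB2GRAY).astype(float)
    o=[]
    for r in range(136,186):
        l=g[r,215:300]; m=l>180
        i=np.where(m)[0]
        if len(i)>3 and i[-1]-i[0]+1==len(i) and len(i)<36:
            # subpixel edges at 130
            a=i[0];b=i[-1]
            while l[a-1]>100:a-=1
            while l[b+1]>100:b+=1
            ea=a-(l[a]-100)/(l[a]-l[a-1])*0-(0); 
            w=np.clip((l[a-2:b+3]-40)/(235-40),0,1); o.append((r,215+(w*np.arange(a-2,b+3)).sum()/w.sum(),w.sum()))
    c.append(o)
for t in c[-1]: print(np.round(t,2), end=" ")
save(cv2.resize(W["frame"][125:200,210:310],(800,600),interpolation=cv2.INTER_NEAREST),"w6.png")
E
python3 e.py; python3 m.py
```

```text
clock: 16.4
position: [0.5249, -0.0254, 0.0902]
ee_rot: [0.003, 0.735, 0.678, 0.003]
contact_force: [9.0, 0.4, 1.3]
width: 0.0145
gripper_force: 98.1
row [ 0.0006 -0.0038 -0.0006] spin -0.0 | pos [ 0.5249 -0.0254  0.0902] yaw -4.66 tilt 0.52 F [9.  0.4 1.3] w 0.0145 gf 98.1 t 16.4
[136.   252.43  34.22] [137.   252.52  34.58] [138.   252.46  34.85] [139.   252.51  35.23] [140.   252.33  33.54] [141.   252.31  33.54] [142.   252.3   33.62] [143.   252.63  33.19] [144.   252.62  33.09] [145.   252.7   32.35] [146.   254.41  29.86] [147.   253.43  27.23] [148.   252.39  23.05] [149.   252.71  22.38] [150.   252.96  22.11] [151.   253.6   21.23] [152.   253.97  20.58] [153.   255.68  16.27] [154.   256.08   8.01] [155.   256.21   6.55] [156.   256.21   6.57] [157.   256.21   6.59] [158.   256.21   6.58] [162.   257.57   5.75] [163.   257.43   6.78] [164.   257.58   6.34] [165.   257.57   6.31] [166.   257.45   7.52] [168.   252.09  25.56] [169.   251.98  25.06] [170.   251.94  24.9 ] [171.   251.98  25.06] [172.   251.98  25.63] [173.   253.14  29.35] [174.   254.26  33.33] [175.   254.2   32.67] [176.   254.13  32.03] [177.   254.39  31.75] [178.   254.53  32.16] [179.   254.55  32.46] [180.   254.59  32.37] [181.   254.59  32.37] [182.   254.5   32.15] [183.   254.43  32.07] [184.   254.43  32.11] [185.   254.43  32.12] row [0.0024 0.1162 0.0054] spin -0.0 | pos [ 0.525  -0.0255  0.0902] yaw -4.66 tilt 0.52 F [8.8 0.6 1.5] w 0.0151 gf 98.1 t 16.55
shutter_tip [258.7 161.7] 0.95 -0.0559 0.0459
mark_tip [259.7 156.8] 0.64 -0.0554 0.0486
mark-shutter 0.0005277527937752949
```

View pics/w6.png

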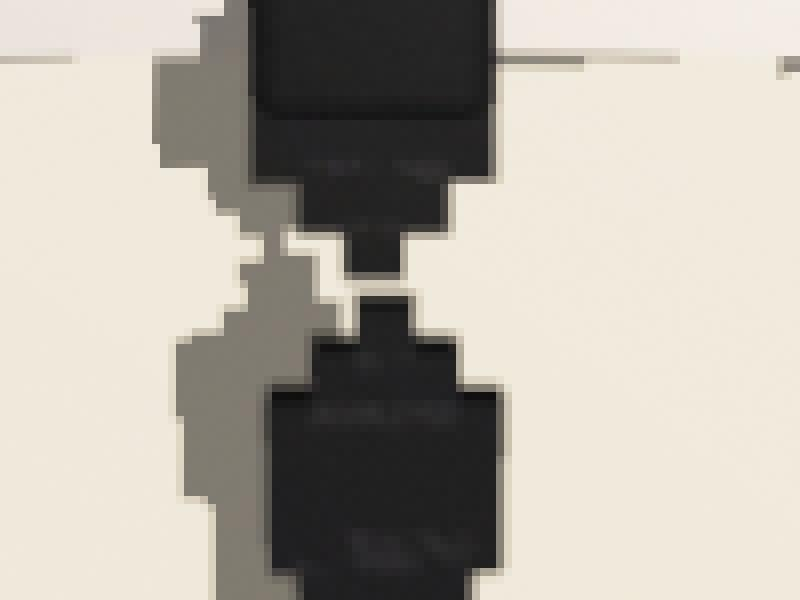

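The index tip is at column 256.2 and the shutter tip at 257.5. The scale is about 0.53 mm per pixel, so about 0.7 mm is left to pull.

```bash
python3 -m creep '[[0,0,-0.0008,0,0],[0,0,-0.0015,0,0],[0,0,-0.0015,0,0],[0,0,-0.0015,0,0],[0,0,-0.0015,0,0]]' 100
python3 e.py | tr '[' '\n' | grep -E '^(row|15[4-9]|16[0-6]|1[45][0-9]\.)'
```

```text
clock: 17.2
position: [0.5243, -0.0254, 0.0902]
ee_rot: [0.003, 0.735, 0.678, 0.003]
contact_force: [7.6, 0.1, 1.0]
width: 0.0147
gripper_force: 97.9
row 
140.   253.44  33.77] 
141.   253.44  33.81] 
142.   253.43  33.81] 
143.   253.43  33.85] 
144.   253.81  33.29] 
145.   253.96  32.65] 
146.   255.66  29.84] 
147.   254.52  26.58] 
148.   253.47  22.84] 
149.   253.6   22.55] 
150.   253.61  22.54] 
151.   254.6   21.22] 
152.   254.98  20.58] 
153.   256.68  16.21] 
154.   257.1    7.91] 
155.   257.21   6.56] 
156.   257.2    6.55] 
157.   257.2    6.57] 
158.   257.2    6.57] 
162.   257.38   5.97] 
163.   257.36   6.93] 
164.   257.36   6.64] 
165.   257.36   6.58] 
166.   250.35  16.11]
```

The tips now agree within about 0.2 px (0.1 mm). I'll hold for a moment, recheck, and then hand in if it is stable.

```bash
python3 -m creep '[[0,0,0,0,0],[0,0,0,0,0],[0,0,0,0,0],[0,0,0,0,0],[0,0,0,0,0],[0,0,0,0,0],[0,0,0,0,0],[0,0,0,0,0]]' 100
python3 e.py | tr '[' '\n' | grep -E '^(15[6-8]|16[2-5])'
python3 - <<'E'
from h import *
for c in("top","scene"):
    im=eyes.get_image(c)
    for n in("canister","tip_rack","bottle","beaker"):
        r=eyes.place_of(c,n)[:1]
        if r: print(c,n,onz(im,r[0]["centre"],.004 if n=="canister" else 0).round(3))
E
```

```text
clock: 18.15
position: [0.5244, -0.0254, 0.0902]
ee_rot: [0.003, 0.735, 0.678, 0.003]
contact_force: [9.4, 1.0, 1.8]
width: 0.0151
gripper_force: 97.9
156.   257.21   6.56] 
157.   257.2    6.58] 
158.   257.2    6.56] 
162.   257.39   5.97] 
163.   252.69  12.37] 
164.   257.36   6.65] 
165.   257.36   6.58] 
top canister [0.502 0.307 0.004]
top tip_rack [ 0.488 -0.287  0.   ]
top bottle [ 0.694  0.347 -0.   ]
top beaker [ 0.682 -0.331  0.   ]
scene canister [0.491 0.313 0.004]
scene tip_rack [ 0.478 -0.292  0.   ]
scene bottle [0.69  0.347 0.   ]
scene beaker [ 0.684 -0.322  0.   ]
```

```bash
python3 -c "
from rig import manip
print(manip.sign_off())"
```

```text
the job is handed in; nothing more can be done
None
```

I handed the job in with the canister upright on the 150 mm mat and the gripper still holding the shutter at the mark, its tip within about 0.1 mm of the index by the wrist camera. The clock stood at about 18 s of the 56 s allowed. The other objects measured where they began, within camera error, and the result of the judging was not shown.

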